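Free the pastry cutting roller from its spring bar for washing

ROBOT

A 6-joint arm with a two-finger parallel gripper is mounted at the origin on the work surface. World frame = base frame: x ahead of the robot, y to its left, z up, the work surface at z = 0. Lengths are in m, angles in degrees, forces in N, time in s.
With the tool pointing down it reaches from about 0.35 to 0.925 m from the base axis. Payload 6.4 kg.
Tool frame: the origin (TCP) lies at the very end of the fingers, on their centre line; the grasp point (between the pads) lies 19 mm behind it (pinch_z is the distance from the TCP to the grasp point, in m); y points along the fingers, z is the direction in which the jaws open and shut, and the axes are right-handed (so a half turn about y gives the same grasp; the last joint's range is limited). The gripper opens to 94 mm and grips with 3 to 60 N. Pads are 16 mm wide; open, the fingers measure 119 mm over their backs; the gripper's body (75 mm by 177 mm) begins 78 mm behind the grasp point.
Start: joints at [-81.881, 14.043, 89.255, -0, 76.702, -9.975], TCP at [0.202, -0.618, 0.18] pointing down, gripper open.
Joint ranges: [-179.41, 179.41], [-58.25, 129.5], [7.25, 145.43], [-54.29, 234.29], [11.92, 165.04], [-157.13, 157.13]. Speed limits (degrees/s): [147.25, 147.25, 180, 180, 180, 180].

INTERFACE

Orientations are given as [roll, pitch, yaw] about the fixed x, y, z axes, in that order (R = Rz(yaw) Ry(pitch) Rx(roll)).
In Python, from rig import * gives the robot as it stands. The module is installed in compiled form; this text tells all that it offers.
- The arm moves only by the tool play_rows, never from a script. Its argument "series" is a list that holds one entry, the list of rows, each a list of 7 numbers: the turn, a rotation vector about the tool's x, y, z in degrees, then the shift along the tool's x, y, z in mm, then the opening, from 0 (shut) to 1 (fully open). A call has 1 to 10 rows; each row shifts and turns the commanded pose from where the row before left it, along the tool's axes as they then stand; what a row does not reach is not made up. A row lasts 1/8 s, in which the tool goes at most 62.5 mm and 10.7 degrees, less where a joint would pass 70% of its speed; a pose out of reach is approached as far as the arm can. A call is refused whole if a number of a shift passes 62.5 or a number of a turn 10.7, either way. A call with a gripper value outside its range is refused whole. The fingers move at their own pace and stop on an object; "newtons" is the grip in N (left out, the last holds). Time passes only in rows, so rows that do not move let the fingers close. It gives the time, the measured TCP pose, the force and the opening at its end, in the units of the state.
- read_state(): the state, without advancing time (a new reading comes with each control period).
- read_camera(name): name is "side" or "top" or "wrist"; returns the picture (420x560x3 uint8, blue, green, red); there is no depth.
- get_calibration(name): a dict with "mtx" (3x3 intrinsics, pixels), "origin" and "attitude" of the camera in the world; the wrist camera has in their place "hand_eye" (4x4, takes a point from camera to tool coordinates, whose origin is the TCP and whose axes are the tool frame's). Camera axes: x right, y down, z forward; pixel columns grow to the right and rows downward; lengths in m; the calibration is good to about 2 mm. A picture is of the moment at which its call begins: read the wrist's pose just before it. get_calibration takes no time and is no camera call.
- job_done(): hands the job in, once; it reports no verdict.
The state is a dict: "clock": time; "qpos": joint angles; "qvel": joint speeds; "tau": joint torques, N m; "eef_pos": TCP position; "eef_rot": TCP orientation; "wrist_force": force on the tool from outside, world axes, zero at the start; "torque": the same for the moment, N m; "opening": finger opening in m.
Only numpy, scipy, OpenCV 4.12 (cv2) and the standard library are available. Lean on these libraries where they do the work, as an engineer would, in place of code of your own. Each camera call takes 0.05 s, during which the arm holds its last target. There are 200 camera calls.

TASK

The pastry cutting roller is locked in its stand by a sprung keeper bar. Take the forked key from its blue holder and, with it, gently press the red collar sideways, away from the roller, without forcing it, until that end of the roller springs up free; then stand the key upright in its holder again and lay the roller gently in the drying pan, lengthwise between the green ribs. Leave the other things on the bench where they are.

Things in the scene. Friction and masses are not known exactly. Their poses are not given: they have to be found in the camera images.
- stand: Fixed roller stand, base 90 x 290 x 12 mm. Origin on the bench under the roller's middle, z up, roller along y. Steel cheeks 10 mm thick at y = +67.5 and -67.5 mm, x within 28 mm, 84 mm high, have open-topped slots 14 mm wide for the roller's stubs. At -y a keeper rod lies on top of the roller's stub and holds it down against a sprung lifter
- bar_gap (a point): Point on the keeper rod's axis (64 mm high, at x = 0, y = -105.5 mm of the stand; axes as the stand) where the fork can come down over the 7 mm rod. The rod lies along y, always bare from y = -97 (guide bracket, 34 mm wide, 78 mm high) to at least -114 mm (collar). At y = -156 mm it enters the spring housing, 78 mm high. Tine tips work well 16 mm below the axis
- bar_stop (a point): Point of the rod's axis at the spring housing's mouth (stand's y = -156 mm, fixed). The red collar on the rod, 28 mm across, 6 mm thick, is pressed towards here (-y). Its near face starts anywhere from y = -114 to -126 mm, unreported: feel or look. 13 to 16 mm of push (3 to 6 N of spring, up to 4 N friction) frees the roller; hard stop at 20 mm; over 40 N does damage. It springs back
- key_grip (a point): Middle of the forked key's yellow handle (24 mm x by 32 mm y by 45 mm tall), 80 mm above the tine tips; z up, away from the tines. Steel flange 44 x 36 x 5 mm below it, underside 50 mm above the tips. Blade 24 mm wide (x), 5 mm thick (y); its lowest 28 mm are two tines, 14 mm gap, open downward. 0.12 kg. Gripped firmly on the two y faces it stays stiff when pushed along y
- holder: Fixed blue block 70 (x) x 60 (y) x 57 mm high, origin under its centre on the bench. The upright slot in its top, 32 (x) x 13 (y) mm, 50 mm deep, takes the key's blade; the key's flange rests on the top, the handle's middle then 87 mm above the bench. The key starts here; it fits either way round
- roller_mid (a point): Middle of the loose cutting roller, on its axis (its y). White drum 38 mm across, 120 mm long, with steel rings 52 mm across, 5 mm wide, at y = -52, -26, +26, +52 mm (47 mm of clear drum between the inner ones to grip across). 10 mm stub axles reach to y = +76 and -87 mm. 0.35 kg. Starts in the stand, axis 55 mm above the bench; about 65 mm once freed and stays up
- roller_end (a point): Tip of the roller's -y stub axle, on the axis (axes as the roller). 55 mm above the bench while locked; springs up by about 20 mm when freed and stays up
- pan: Fixed steel drying pan 160 (x) x 230 (y) mm, lip 16 mm high, floor 4 mm thick, origin on the bench under its centre. Green ribs, 6 mm wide, tops 13 mm high, run along y at x = -17 and +17 mm, from 25 to 100 mm either side of the middle. The roller lies along y, its rings resting between the ribs, either way round; its axis is then about 35 mm above the bench
- shaker: Bystander: upright steel can, 60 mm diameter, 85 mm high; it and the key's holder may have swapped places. Origin under its centre
- bowl: Bystander: steel bowl, 120 mm across, 50 mm high. Origin under its centre
- mould0: Bystander: steel ring mould, 80 mm across, 45 mm high. Origin under its centre
- mould1: Bystander: another such ring mould. Origin under its centre
- scraper: Bystander: wooden-handled dough scraper lying flat, 130 x 100 mm, 20 mm high. Origin under its centre
- brush: Bystander: pastry brush lying flat, 200 mm long. Origin under its middle
Things that resemble listed ones, but are neither listed nor needed, are in the scene too. Leave any pink look-alike of the part that bears key_grip alone. There is more than one size of the holder; the one meant has the size given above.

How it is judged (in metres and radians):
On the way:
1. with the key pressing on the stand's keeper bar, the roller's -y end has sprung up (its tip over 67 mm above the bench, 55 mm when locked) (contact force between key and stand above 1.5 N and z of roller_end in the frame of stand above 0.067 m), for 0.05 s.
At the end, for the whole second after the job is handed in: Key upright (0.15 rad) and home in the holder (handle's middle within 10 mm of its centre each way, under 92 mm high); roller at rest in the pan between the ribs: middle within 8 mm across and 30 mm along of the pan's centre, under 41 mm high, along the ribs within 0.12 rad (x of key_grip in the frame of holder between -0.01 and 0.01 m and y of key_grip in the frame of holder between -0.01 and 0.01 m and z of key_grip in the frame of holder below 0.092 m and angle between key_grip's own z axis and vertical below 0.15 rad and linear speed of each of key, roller below 0.02 m/s and x of roller_mid in the frame of pan between -0.008 and 0.008 m and y of roller_mid in the frame of pan between -0.03 and 0.03 m and z of roller_mid in the frame of pan below 0.041 m and angle between the y axis of roller_mid and the y axis of pan, either way round below 0.12 rad); the robot touches nothing.
It fails at once if the key pressed the stand or its bar with more than 40 N (contact force between key and stand above 40 N).
It fails at once if the roller dropped or was slammed into the pan (low over the pan at more than 0.5 m/s) (z of roller_mid in the frame of pan below 0.06 m and horizontal distance between roller_mid and pan below 0.1 m and linear speed of roller above 0.5 m/s).
It fails at once if another thing on the bench was moved more than 30 mm (distance of any of shaker, bowl, mould0, mould1, scraper, brush from where it was at the start of the episode above 0.03 m).
It also fails if it takes over 72 s, if anything falls off the work surface, if the arm or the gripper's body presses on something with over 40 N, if the wrist force passes 120 N, or if a joint passes its speed limit or range.

## Working session

There is one attempt and no reset: what is moved stays moved. The work goes in short steps, Python scripts to look and compute and a tool call to move; the robot and the scene stay as the last step left them, time stands still between calls to the robot, and variables do not carry over. Pictures are saved under pics/ and viewed, about 8 in all and at most 12, crops included, and the job is handed in when it is done.

Besides the shell and the picture viewer there is one more tool, called after ">>>" by a JSON object that holds its "api" and its "payload", one argument or row to a line. play_rows: Moves the arm, as the interface text tells. Its arguments: {"type":"object","properties":{"series":{"type":"array"},"newtons":{"type":"number"}},"required":["series"]}

```bash
mkdir -p pics
python3 - <<'E'
from rig import *
import cv2,numpy as np
np.set_printoptions(precision=4,suppress=True)
print(read_state())
for n in("top","side"):
    c=get_calibration(n);print(n,c)
    cv2.imwrite(f"pics/{n}0.png",cv2.resize(read_camera(n),(800,600),interpolation=cv2.INTER_CUBIC))
print(get_calibration("wrist"))
E
```

```text
{'clock': 0.0, 'qpos': array([-81.8809,  14.085 ,  89.3231,  -0.0001,  76.7022,  -9.975 ]), 'qvel': array([-0.0035, -0.0347,  0.1268,  0.0725, -0.0447,  0.0054]), 'tau': array([ -0.0001, -41.5835, -31.4605,   0.0685,   0.0332,  -0.0001]), 'eef_pos': array([ 0.2018, -0.6172,  0.1786]), 'eef_rot': array([ -90.1087,    0.019 , -161.9059]), 'wrist_force': array([-0.8858,  0.1564,  0.8969]), 'torque': array([ 0.0146, -0.0037, -0.0493]), 'opening': 0.09457570051180864}
top {'mtx': array([[451.7307,   0.    , 280.79  ],
       [  0.    , 451.7307, 211.598 ],
       [  0.    ,   0.    ,   1.    ]]), 'origin': array([ 0.5141, -0.0282,  1.2078]), 'attitude': array([-176.6309,   -1.0805,  -90.7586])}
side {'mtx': array([[439.5362,   0.    , 281.1879],
       [  0.    , 439.5362, 218.2565],
       [  0.    ,   0.    ,   1.    ]]), 'origin': array([0.181 , 0.7168, 0.915 ]), 'attitude': array([-134.4023,    0.7402, -153.1737])}
{'mtx': array([[333.75  ,   0.    , 274.2464],
       [  0.    , 333.75  , 217.9009],
       [  0.    ,   0.    ,   1.    ]]), 'hand_eye': array([[ 0.0003,  0.9692,  0.2463, -0.0704],
       [ 0.0007, -0.2463,  0.9692, -0.2048],
       [ 1.    , -0.0001, -0.0008, -0.0002],
       [ 0.    ,  0.    ,  0.    ,  1.    ]])}
```

View pics/top0.png

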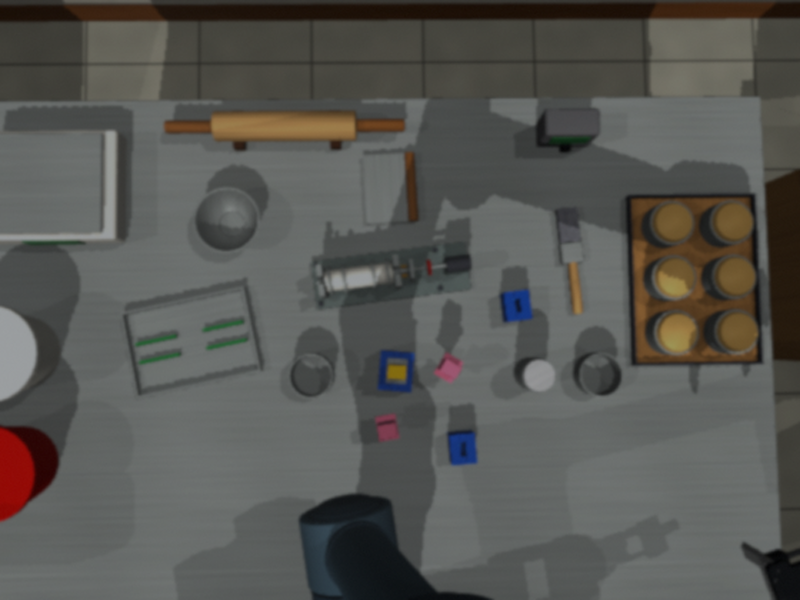

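View pics/side0.png

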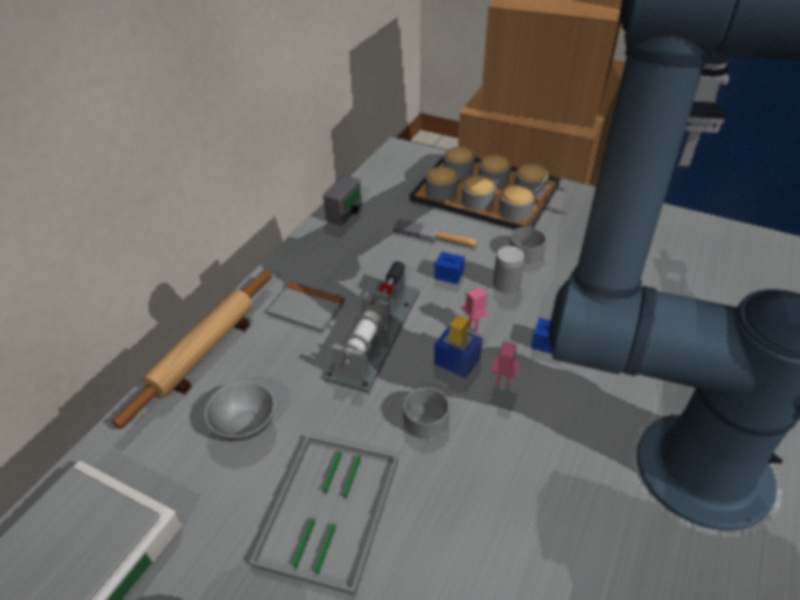

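```bash
cat > h.py <<'E'
from rig import *
import cv2,numpy as np
from scipy.spatial.transform import Rotation as Ro
np.set_printoptions(precision=4,suppress=True)
def rot(a): return Ro.from_euler('xyz',a,degrees=True).as_matrix()
def cam(n,st=None):
    c=get_calibration(n)
    if n!="wrist": return c["mtx"],rot(c["attitude"]),np.array(c["origin"])
    T=c["hand_eye"]; R=rot(st["eef_rot"]); return c["mtx"],R@T[:3,:3],R@T[:3,3]+st["eef_pos"]
def toworld(C,uv,z):
    K,R,o=C; d=R@np.linalg.solve(K,[uv[0],uv[1],1]); return o+d*(z-o[2])/d[2]
def proj(C,p):
    K,R,o=C; q=(np.atleast_2d(p)-o)@R@K.T; return q[:,:2]/q[:,2:]
E
python3 - <<'E'
from h import *
im=cv2.imread("pics/top0.png")
im=cv2.resize(read_camera("top")[160:285,80:340],None,fx=3,fy=3,interpolation=cv2.INTER_LANCZOS4)
im=cv2.convertScaleAbs(im,alpha=1.6)
cv2.imwrite("pics/topcrop.png",im)
E
```

```text
(no output)
```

View pics/topcrop.png

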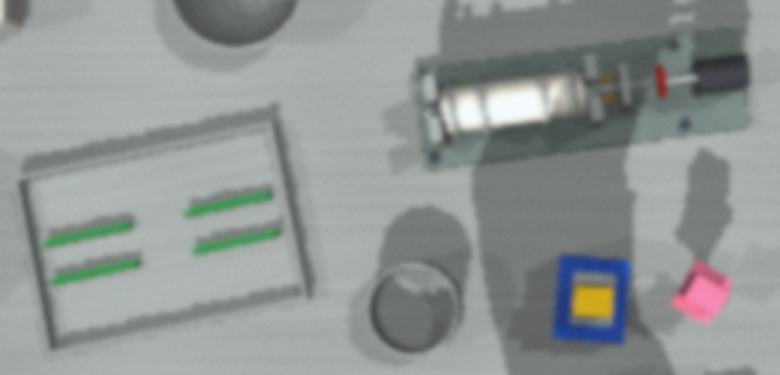

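Run:
```python
from h import *
C=cam("top")
W=lambda u,v,z: toworld(C,(80+(u+.5)/3-.5,160+(v+.5)/3-.5),z)
def quad(name,P,z):
    q=np.array([W(*p,z) for p in P]); print(name,"centre",q.mean(0),"sides",np.linalg.norm(np.roll(q,-1,0)-q,axis=1)*1e3)
    e=np.roll(q,-1,0)-q; print("  angles",np.degrees(np.arctan2(e[:,1],e[:,0])))
quad("holder",[(560,256),(630,260),(622,343),(554,338)],.057)
quad("pan",[(22,182),(275,108),(310,294),(52,347)],.016)
quad("base",[(415,60),(743,28),(748,130),(428,168)],.012)
quad("ribs",[(46,243),(272,196),(280,233),(54,281)],.013)
for n,p,z in [("cheek+ a",(428,85),.084),("cheek+ b",(434,130),.084),("roller L",(438,110),.055),("roller R",(588,92),.055),("collar",(661,81),.064),("mouth",(697,77),.064),("brkt",(625,84),.078),("housing end",(747,73),.064),("key",(593,304),.1095),("pink",(703,294),.1)]:
    print(n,W(*p,z))
```

```text
holder centre [ 0.4603 -0.0392  0.057 ] sides [59.3883 70.2017 57.5419 69.1648]
  angles [-94.0378 173.6519  84.9797  -4.8456]
pan centre [0.5217 0.3319 0.016 ] sides [228.5033 166.0633 226.9295 146.145 ]
  angles [ -74.1689 -169.4001  100.8307   10.8445]
base centre [ 0.6372 -0.0352  0.012 ] sides [292.6955  91.1935 284.9328  96.5057]
  angles [ -84.9963 -178.3133   96.096     6.5106]
ribs centre [0.5166 0.3343 0.013 ] sides [200.1693  33.2675 200.0366  33.954 ]
  angles [ -78.8956 -167.8276  101.3003   12.3768]
cheek+ a [0.6407 0.0947 0.084 ]
cheek+ b [0.6031 0.09   0.084 ]
roller L [0.6225 0.0895 0.055 ]
roller R [ 0.6364 -0.0385  0.055 ]
collar [ 0.6442 -0.1005  0.064 ]
mouth [ 0.6472 -0.1311  0.064 ]
brkt [ 0.6404 -0.0694  0.078 ]
housing end [ 0.6502 -0.1738  0.064 ]
key [ 0.4588 -0.0399  0.1095]
pink [ 0.4652 -0.1297  0.1   ]
```

>>> {"api": "play_rows", "payload": {
  "series": [
    [[0, 0, 0, -43, -12, -42, 1], [0, 0, 0, -43, -12, -42, 1], [0, 0, 0, -43, -12, -42, 1], [0, 0, 0, -43, -12, -42, 1], [0, 0, 0, -43, -12, -42, 1], [0, 0, 0, -43, -12, -42, 1], [0, 0, 0, -43, -12, -42, 1], [0, 0, 0, -43, -12, -42, 1], [0, 0, 0, -43, -12, -42, 1], [0, 0, 0, -43, -12, -42, 1]]
  ]
}}

```text
clock: 1.4
eef_pos: [0.4806, -0.0831, 0.3]
eef_rot: [-90.0, 0.0, -161.9]
wrist_force: [0.9, -1.3, 0.0]
opening: 0.094
```

>>> {"api": "play_rows", "payload": {
  "series": [
    [[0, 7.7, 0, 0, 0, 0, 1], [0, 7.7, 0, 0, 0, 0, 1], [0, 7.7, 0, 0, 0, 0, 1], [0, 0, 0, 0, 0, 0, 1]]
  ]
}}

```text
clock: 1.9
eef_pos: [0.48, -0.0849, 0.2994]
eef_rot: [-90.0, -0.0, 175.1]
wrist_force: [0.1, -0.5, 0.2]
opening: 0.0941
```

```bash
cat >> h.py <<'E'
def snap(n,fn,crop=None,f=1.0,gain=1.5):
    st=read_state(); im=read_camera(n); np.save("pics/"+fn+".npy",im)
    u0,v0,u1,v1=crop or (0,0,560,420)
    o=cv2.resize(im[v0:v1,u0:u1],None,fx=f,fy=f,interpolation=cv2.INTER_LANCZOS4)
    cv2.imwrite(f"pics/{fn}.png",cv2.convertScaleAbs(o,alpha=gain))
    import pickle; pickle.dump((st,(u0,v0,f)),open(f"pics/{fn}.pkl","wb")); return st
def loadW(n,fn):
    import pickle; st,(u0,v0,f)=pickle.load(open(f"pics/{fn}.pkl","rb")); C=cam(n,st)
    return C,lambda u,v,z: toworld(C,(u0+(u+.5)/f-.5,v0+(v+.5)/f-.5),z)
def go(p,yaw):
    st=read_state(); R=rot(st["eef_rot"]); Rt=rot([-90,0,yaw])
    print("t",st["clock"],"pos",st["eef_pos"],"rot",st["eef_rot"],"F",st["wrist_force"],"open",st["opening"])
    print("shift tool mm",R.T@(np.array(p)-st["eef_pos"])*1e3,"turn deg",Ro.from_matrix(R.T@Rt).as_rotvec(degrees=True), "shift if turned first",Rt.T@(np.array(p)-st["eef_pos"])*1e3)
E
python3 -c "
from h import *
print(snap('wrist','w1',f=800/560))"
```

```text
{'clock': 1.9, 'qpos': array([-23.39  , -12.7838, 103.943 ,   0.0016,  88.8713,  71.516 ]), 'qvel': array([-0.2059,  0.0097, -0.0012,  0.1105,  0.0977, -2.0452]), 'tau': array([  0.0709, -24.0929, -33.3063,   0.0366,  -0.0665,   0.2783]), 'eef_pos': array([ 0.48  , -0.0849,  0.2994]), 'eef_rot': array([-90.0111,  -0.0284, 175.094 ]), 'wrist_force': array([ 0.0808, -0.5264,  0.1555]), 'torque': array([0.0383, 0.0274, 0.0095]), 'opening': 0.09407021586726655}
```

View pics/w1.png

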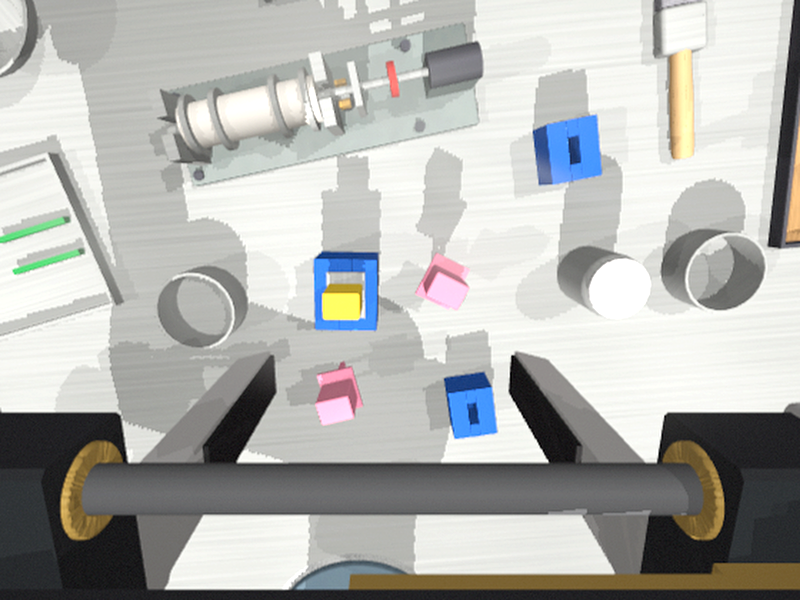

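Run:
```python
import numpy as np,cv2,pickle
im=np.load("pics/w1.npy"); st=pickle.load(open("pics/w1.pkl","rb"))[0]
u0,v0,u1,v1=105,15,345,235; f=2.7
cv2.imwrite("pics/w1c.png",cv2.convertScaleAbs(cv2.resize(im[v0:v1,u0:u1],None,fx=f,fy=f,interpolation=cv2.INTER_LANCZOS4),alpha=1.1))
pickle.dump((st,(u0,v0,f)),open("pics/w1c.pkl","wb"))
```

```text
(no output)
```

View pics/w1c.png

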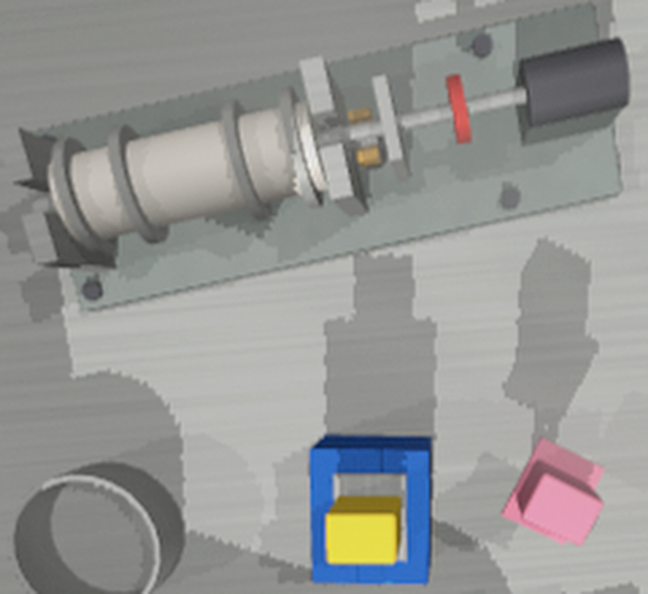

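Run:
```python
from h import *
C,W=loadW("wrist","w1c")
def quad(name,P,z):
    q=np.array([W(*p,z) for p in P]); print(name,"centre",q.mean(0),"sides",np.linalg.norm(np.roll(q,-1,0)-q,axis=1)*1e3)
    e=np.roll(q,-1,0)-q; print("  angles",np.degrees(np.arctan2(e[:,1],e[:,0])))
quad("holder",[(311,450),(431,447),(430,583),(313,583)],.057)
quad("handle",[(328,515),(399,511),(397,563),(330,565)],.1095)
a=W(524,96,.064); r={}
for n,p,z in [("mouth",(524,96),.064),("collar",(461,108),.064),("collar near",(456,109),.064),("brk exit",(401,122),.064),("cheek-",(313,88),.084),("cheek-b",(341,184),.084),("pinkhandle",(562,508),.11)]:
    w=W(*p,z); print(n,w,"dist from mouth",np.linalg.norm(w-a)*1e3)
# drum: ring centre points approx at axis z .055
for n,p in [("ringL",(65,195)),("ringR",(303,142))]: print(n,W(*p,.055))
b=W(401,122,.064); d=a-b; print("yaw",np.degrees(np.arctan2(d[0],-d[1])))
```

```text
holder centre [ 0.457  -0.0387  0.057 ] sides [59.8155 70.5518 60.5057 69.0726]
  angles [-93.4827 174.2353  85.0864  -6.371 ]
handle centre [ 0.4583 -0.0402  0.1095] sides [31.871  24.1301 30.4546 23.2087]
  angles [-91.6273 171.9974  86.8562  -4.7204]
mouth [ 0.6439 -0.1286  0.064 ] dist from mouth 0.0
collar [ 0.6414 -0.1001  0.064 ] dist from mouth 28.57098424198026
collar near [ 0.6412 -0.0978  0.064 ] dist from mouth 30.849390729039506
brk exit [ 0.638  -0.0727  0.064 ] dist from mouth 56.153470014177685
cheek- [ 0.6505 -0.0376  0.084 ] dist from mouth 93.38491199126773
cheek-b [ 0.6115 -0.045   0.084 ] dist from mouth 91.879970783076
pinkhandle [ 0.4649 -0.1301  0.11  ] dist from mouth 184.8875326283874
ringL [0.622  0.0874 0.055 ]
ringR [ 0.6352 -0.0264  0.055 ]
yaw 6.052041721729439
```

>>> {"api": "play_rows", "payload": {
  "series": [
    [[0, 0, 0, 13, 40, -21.5, 0.65], [0, 0, 0, 13, 40, -21.5, 0.65], [0, 0, 0, 0, 40, 0, 0.65], [0, 0, 0, 0, 30, 0, 0.65], [0, 0, 0, 0, 20, 0, 0.65], [0, 0, 0, 0, 0, 0, 0.65]]
  ]
}}

```text
clock: 2.7
eef_pos: [0.4567, -0.0396, 0.1281]
eef_rot: [-90.1, -0.2, 175.1]
wrist_force: [0.9, 0.4, 0.2]
opening: 0.0611
```

```bash
python3 -c "
from h import *
go([.458,-.0397,.070],175)
snap('wrist','w2',crop=(120,40,440,280),f=2.4)"
```

```text
t 2.7 pos [ 0.4567 -0.0396  0.1281] rot [-90.0535  -0.2131 175.068 ] F [0.8934 0.433  0.2365] open 0.06114831752276571
shift tool mm [-1.5663 58.0768  0.0385] turn deg [0.0534 0.0679 0.2131] shift if turned first [-1.3503 58.0823 -0.0173]
```

View pics/w2.png

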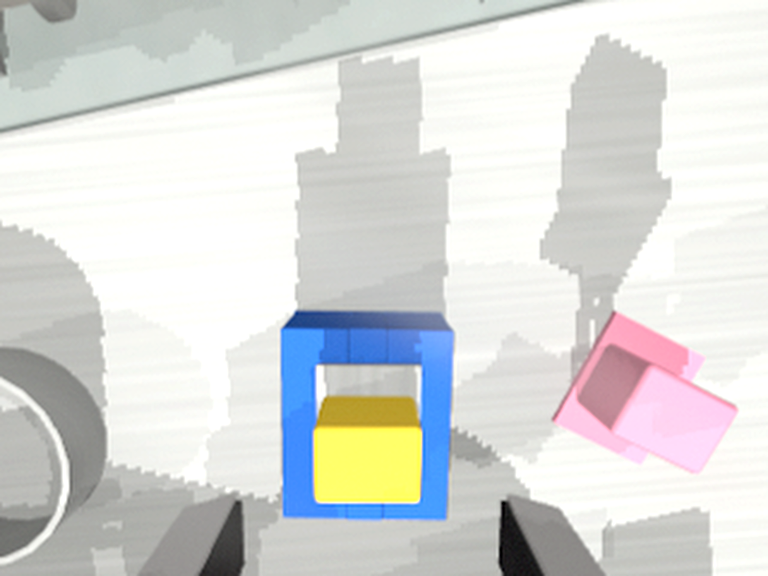

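>>> {"api": "play_rows", "payload": {
  "newtons": 35,
  "series": [
    [[0, 0, 0, -1.5, 20, 0, 0.65], [0, 0, 0, 0, 20, 0, 0.65], [0, 0, 0, 0, 17, 0, 0.65], [0, 0, 0, 0, 0, 0, 0.65], [0, 0, 0, 0, 0, 0, 0.1], [0, 0, 0, 0, 0, 0, 0.1], [0, 0, 0, 0, 0, 0, 0.1], [0, 0, 0, 0, 0, 0, 0.1]]
  ]
}}

```text
clock: 3.75
eef_pos: [0.4599, -0.0401, 0.0731]
eef_rot: [-90.0, 0.1, 175.0]
wrist_force: [-0.1, 0.1, 1.7]
opening: 0.0316
```

>>> {"api": "play_rows", "payload": {
  "newtons": 55,
  "series": [
    [[0, 0, 0, 0, 0, 0, 0.1], [0, 0, 0, 0, -20, 0, 0.1], [0, 0, 0, 0, -45, 0, 0.1], [0, 0, 0, 0, -45, 0, 0.1], [0, -5.6, 0, 0, -20, 0, 0.1], [0, -5.6, 0, 0, -10, 0, 0.1], [0, 0, 0, -43, 0, 14.5, 0.1], [0, 0, 0, -43, 0, 14.5, 0.1], [0, 0, 0, -43, 0, 14.5, 0.1], [0, 0, 0, -43, 0, 14.5, 0.1]]
  ]
}}

```text
clock: 5.0
eef_pos: [0.6378, -0.0795, 0.2117]
eef_rot: [-90.0, -0.1, -173.8]
wrist_force: [-0.6, -0.5, -1.2]
opening: 0.0311
```

>>> {"api": "play_rows", "payload": {
  "series": [
    [[0, 0, 0, 0, 0, 0, 0.1], [0, 0, 0, 0, 0, 0, 0.1]]
  ]
}}

```text
clock: 5.25
eef_pos: [0.636, -0.079, 0.2118]
eef_rot: [-90.0, -0.1, -173.8]
wrist_force: [0.2, 0.2, -1.5]
opening: 0.031
```

```bash
python3 -c "
from h import *
go([.639,-.0793,.114],-173.8)
snap('wrist','w3',crop=(140,20,460,260),f=2.4)"
```

```text
t 5.25 pos [ 0.636  -0.079   0.2118] rot [ -90.0418   -0.1021 -173.7994] F [ 0.1758  0.237  -1.4584] open 0.030965892100464187
shift tool mm [-3.1629 97.794   0.7385] turn deg [0.0418 0.0006 0.1021] shift if turned first [-2.9886 97.8     0.6672]
```

View pics/w3.png

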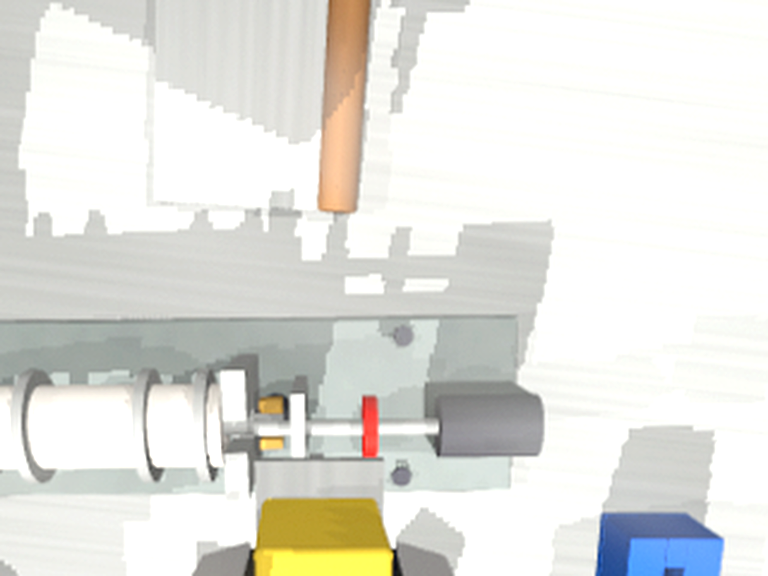

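Run:
```python
from h import *
C,W=loadW("wrist","w3")
for n,p in [("brk",(305,428)),("collar near",(363,427)),("mouth",(438,426))]: print(n,W(*p,.064))
a=W(305,428,.064);b=W(438,426,.064);d=(b-a)[:2]; print("len",np.linalg.norm(d)*1e3,"yaw",np.degrees(np.arctan2(d[0],-d[1])))
# flange: top corners of the visible flange edge at z of flange
st=read_state(); z=st["eef_pos"][2]-.066+.055
f1,f2=W(255,459,z),W(384,459,z); print("flange edge",f1,f2,np.linalg.norm(f1-f2)*1e3)
print("mid flange edge in tool", rot(st["eef_rot"]).T@((f1+f2)/2-st["eef_pos"])*1e3)
```

```text
brk [ 0.6375 -0.0703  0.064 ]
collar near [ 0.6408 -0.0961  0.064 ]
mouth [ 0.6448 -0.1294  0.064 ]
len 59.47446578298728 yaw 7.073124607401589
flange edge [ 0.6542 -0.0579  0.2013] [ 0.658  -0.0933  0.2013] 35.57690406880073
mid flange edge in tool [-20.4786  10.9815  -1.0954]
```

>>> {"api": "play_rows", "payload": {
  "series": [
    [[0, 0, 0, -4.5, 20, 1, 0.1], [0, 0, 0, 0, 20, 0, 0.1], [0, 0, 0, 0, 15, 0, 0.1], [0, 0, 0, 0, 5, 0, 0.1], [0, 0, 0, 0, 0, 0, 0.1], [0, 0, 0, 0, 0, 0, 0.1]]
  ]
}}

```text
clock: 6.05
eef_pos: [0.6419, -0.0799, 0.1535]
eef_rot: [-90.0, 0.1, -173.8]
wrist_force: [-0.1, 0.1, -0.6]
opening: 0.0316
```

```bash
python3 -c "
from h import *
go([.6406,-.0795,.114],-173.6)
snap('side','s1',crop=(200,160,360,280),f=5)"
```

```text
t 6.05 pos [ 0.6419 -0.0799  0.1535] rot [ -89.9663    0.0804 -173.8087] F [-0.0636  0.09   -0.597 ] open 0.03161654635864536
shift tool mm [ 1.3188 39.5284 -0.5844] turn deg [-0.0339 -0.2087 -0.0804] shift if turned first [ 1.2612 39.5306 -0.5657]
```

View pics/s1.png

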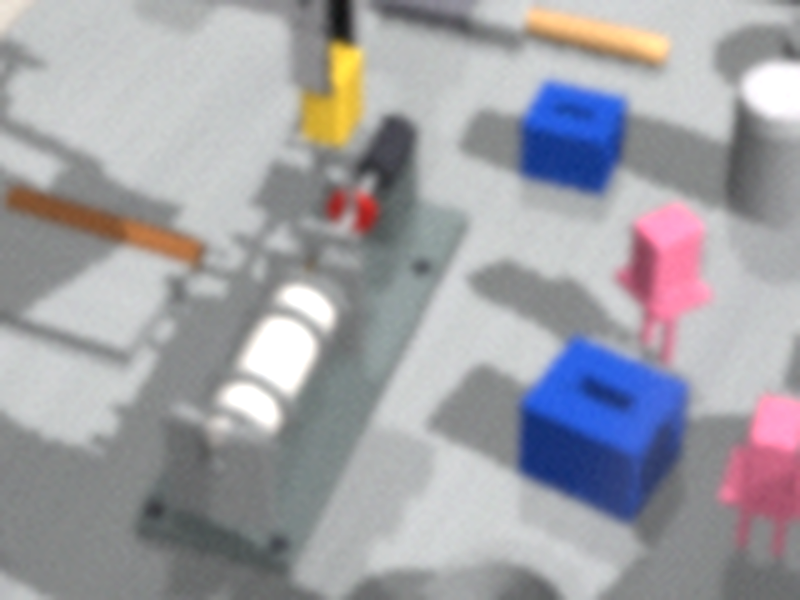

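>>> {"api": "play_rows", "payload": {
  "series": [
    [[0, 0, 0, 0.7, 8, 0, 0.1], [0, 0, 0, 0, 8, 0, 0.1], [0, 0, 0, 0, 8, 0, 0.1], [0, 0, 0, 0, 0, 0, 0.1]]
  ]
}}

```text
clock: 6.6
eef_pos: [0.6399, -0.0796, 0.1273]
eef_rot: [-90.1, -0.1, -173.8]
wrist_force: [-0.6, -0.5, -0.8]
opening: 0.0313
```

>>> {"api": "play_rows", "payload": {
  "series": [
    [[0, 0, 0, 0, 6, 0, 0.1], [0, 0, 0, 0, 6, 0, 0.1], [0, 0, 0, 0, 4, 0, 0.1], [0, 0, 0, 0, 0, 0, 0.1]]
  ]
}}

```text
clock: 7.1
eef_pos: [0.6404, -0.0797, 0.1121]
eef_rot: [-90.0, -0.0, -173.8]
wrist_force: [-0.8, -1.1, -1.8]
opening: 0.0315
```

>>> {"api": "play_rows", "payload": {
  "series": [
    [[0, 0, 0, 0, 0, 4, 0.1], [0, 0, 0, 0, 0, 4, 0.1], [0, 0, 0, 0, 0, 4, 0.1], [0, 0, 0, 0, 0, 2, 0.1], [0, 0, 0, 0, 0, 2, 0.1], [0, 0, 0, 0, 0, 2, 0.1], [0, 0, 0, 0, 0, 2, 0.1], [0, 0, 0, 0, 0, 0, 0.1]]
  ]
}}

```text
clock: 8.1
eef_pos: [0.6427, -0.0987, 0.1126]
eef_rot: [-90.1, -0.0, -173.8]
wrist_force: [0.5, 5.2, 0.2]
opening: 0.0314
```

>>> {"api": "play_rows", "payload": {
  "series": [
    [[0, 0, 0, 0, 0, 2, 0.1], [0, 0, 0, 0, 0, 2, 0.1], [0, 0, 0, 0, 0, 2, 0.1], [0, 0, 0, 0, 0, 0, 0.1]]
  ]
}}

```text
clock: 8.6
eef_pos: [0.6433, -0.1045, 0.1125]
eef_rot: [-90.1, -0.0, -173.8]
wrist_force: [0.4, 5.6, 0.1]
opening: 0.0312
```

>>> {"api": "play_rows", "payload": {
  "series": [
    [[0, 0, 0, 0, 0, 2, 0.1], [0, 0, 0, 0, 0, 1.5, 0.1], [0, 0, 0, 0, 0, 1.5, 0.1], [0, 0, 0, 0, 0, 0, 0.1]]
  ]
}}

```text
clock: 9.1
eef_pos: [0.6439, -0.1093, 0.1125]
eef_rot: [-90.1, -0.0, -173.8]
wrist_force: [0.4, 6.5, 0.3]
opening: 0.0318
```

>>> {"api": "play_rows", "payload": {
  "series": [
    [[0, 0, 0, 0, 0, 1, 0.1], [0, 0, 0, 0, 0, 1, 0.1], [0, 0, 0, 0, 0, 0, 0.1]]
  ]
}}

```text
clock: 9.48
eef_pos: [0.6441, -0.1112, 0.1125]
eef_rot: [-90.2, -0.0, -173.8]
wrist_force: [0.3, 6.2, -0.4]
opening: 0.0313
```

```bash
python3 -c "
from h import *
go([.6406,-.0795,.114],-173.8)
snap('side','s2',crop=(200,160,360,280),f=5)"
```

```text
t 9.475 pos [ 0.6441 -0.1112  0.1125] rot [ -90.1529   -0.0128 -173.7961] F [ 0.2857  6.2127 -0.3696] open 0.03131535608470081
shift tool mm [  0.0375  -1.3722 -31.8581] turn deg [0.1529 0.0039 0.0128] shift if turned first [  0.0394  -1.4572 -31.8543]
```

View pics/s2.png

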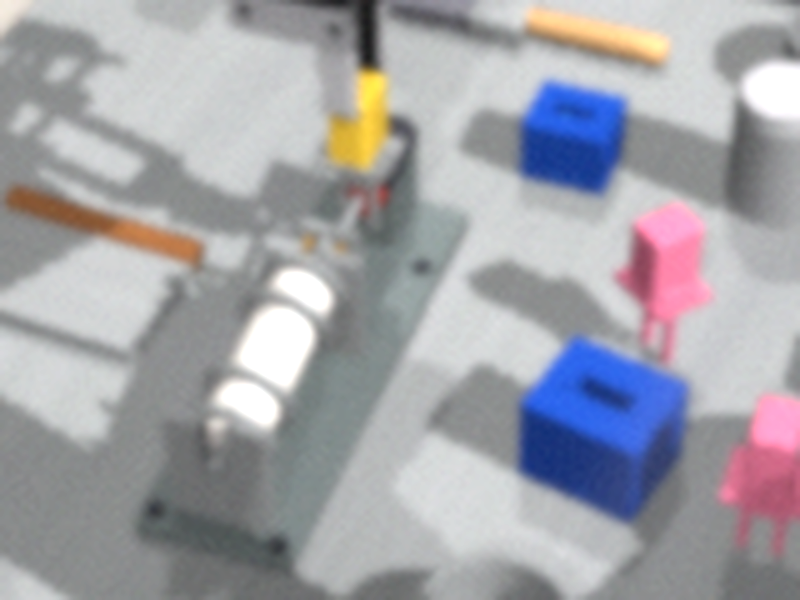

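Run:
```python
from h import *
C=cam("side")
a,b=np.load("pics/s1.npy"),np.load("pics/s2.npy")
O=np.array([.629,.0255,0]);yaw=np.radians(6.3);ey=np.array([-np.sin(yaw),np.cos(yaw),0])
for y in(-40,0,40):
    p=O+ey*y/1e3; 
    for h in (.055+.019,): 
        r=20*(67-y)/154/1e3
        q=proj(C,[p+[0,0,h],p+[0,0,h+r]]); print(y,q[0],"expected shift if free",q[1]-q[0])
    u,v=q[0].astype(int); t=a[v-8:v+9,u-8:u+9]; s=b[v-18:v+13,u-13:u+14]
    m=cv2.matchTemplate(s,t,cv2.TM_CCOEFF_NORMED); _,mx,_,l=cv2.minMaxLoc(m); print("  matched shift",l[0]-5,l[1]-10,mx)
```

```text
-40 [258.1797 219.0413] expected shift if free [-0.254  -3.6564]
  matched shift 0 -2 0.9177208542823792
0 [252.4088 228.9177] expected shift if free [-0.1923 -2.2831]
  matched shift -1 -2 0.9752340316772461
40 [246.3701 239.2524] expected shift if free [-0.092  -0.9164]
  matched shift -1 0 0.9595524072647095
```

>>> {"api": "play_rows", "payload": {
  "series": [
    [[0, 0, 0, 0, 0, 1, 0.1], [0, 0, 0, 0, 0, 1, 0.1], [0, 0, 0, 0, 0, 0, 0.1], [0, 0, 0, 0, 0, 0, 0.1]]
  ]
}}

```text
clock: 10.02
eef_pos: [0.6443, -0.113, 0.1125]
eef_rot: [-90.2, -0.0, -173.8]
wrist_force: [-1.0, 6.7, 0.2]
opening: 0.0313
```

Run:
```python
from h import *
st=snap('side','s3',crop=(200,160,360,280),f=5); print(st["wrist_force"],st["eef_pos"])
snap('top','t3')
C=cam("side")
a,b2,b3=[cv2.resize(np.load(f"pics/{n}.npy"),None,fx=4,fy=4,interpolation=cv2.INTER_CUBIC) for n in("s1","s2","s3")]
for (u,v) in [(260,219),(252,229),(246,239)]:
  for n,b in(("s2",b2),("s3",b3)):
    U,V=u*4,v*4; t=a[V-28:V+29,U-28:U+29]; s=b[V-60:V+61,U-60:U+61]
    m=cv2.matchTemplate(s,t,cv2.TM_CCOEFF_NORMED); _,mx,_,l=cv2.minMaxLoc(m); print(n,(u,v),(l[0]-32)/4,(l[1]-32)/4,round(mx,3))
```

```text
[-0.9764  6.7089  0.1536] [ 0.6443 -0.113   0.1125]
s2 (260, 219) -0.5 -2.5 0.945
s3 (260, 219) -0.5 -2.5 0.945
s2 (252, 229) -1.0 -1.5 0.985
s3 (252, 229) -1.0 -1.5 0.986
s2 (246, 239) -0.75 -0.25 0.973
s3 (246, 239) -0.75 -0.5 0.972
```

>>> {"api": "play_rows", "payload": {
  "series": [
    [[0, 0, 0, 0, 0, 1, 0.1], [0, 0, 0, 0, 0, 0.5, 0.1], [0, 0, 0, 0, 0, 0, 0.1], [0, 0, 0, 0, 0, 0, 0.1]]
  ]
}}

```text
clock: 10.62
eef_pos: [0.6444, -0.1143, 0.1125]
eef_rot: [-90.2, -0.0, -173.8]
wrist_force: [-0.7, 7.2, 0.6]
opening: 0.0314
```

Run:
```python
from h import *
st=snap('side','s4'); print(st["wrist_force"],st["eef_pos"])
st=snap('wrist','w4')
a,b=[cv2.resize(np.load(f"pics/{n}.npy")[185:255,225:295],None,fx=5.6,fy=5.6,interpolation=cv2.INTER_CUBIC) for n in("s1","s4")]
o=np.hstack([a,b]);
for k in range(0,392,56): cv2.line(o,(0,k),(783,k),(0,255,0),1)
cv2.imwrite("pics/cmp.png",o)
```

```text
[-0.6966  7.1575  0.5685] [ 0.6444 -0.1143  0.1125]
```

View pics/cmp.png

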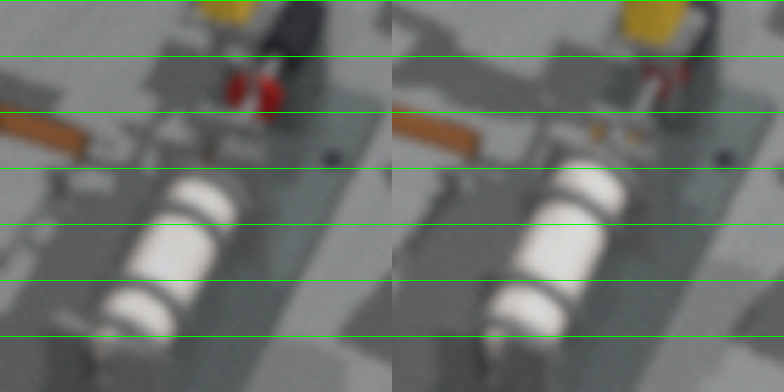

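>>> {"api": "play_rows", "payload": {
  "series": [
    [[0, 0, 0, 0, 0, -4, 0.1], [0, 0, 0, 0, 0, -6, 0.1], [0, 0, 0, 0, 0, -8, 0.1], [0, 0, 0, 0, 0, -8, 0.1], [0, 0, 0, 0, 0, -5, 0.1], [0, 0, 0, 0, 0, 0, 0.1]]
  ]
}}

```text
clock: 11.48
eef_pos: [0.6413, -0.0855, 0.1128]
eef_rot: [-89.9, 0.0, -173.8]
wrist_force: [0.6, -0.3, -0.4]
opening: 0.0312
```

>>> {"api": "play_rows", "payload": {
  "series": [
    [[0, 0, 0, 0, -8, 0, 0.1], [0, 0, 0, 0, -12, 0, 0.1], [0, 0, 0, 0, -30, 0, 0.1], [0, 0, 0, 0, -40, 0, 0.1], [0, 0, 0, 0, -15, 0, 0.1]]
  ]
}}

```text
clock: 12.1
eef_pos: [0.6429, -0.086, 0.2219]
eef_rot: [-89.9, 0.3, -173.8]
wrist_force: [1.1, -0.2, 0.0]
opening: 0.0311
```

```bash
python3 -c "
from h import *
go([.4599,-.0401,.15],175)"
```

```text
t 12.1 pos [ 0.6429 -0.086   0.2219] rot [ -89.8501    0.3245 -173.8162] F [ 1.0837 -0.174   0.0251] open 0.031100444554392613
shift tool mm [177.4257  70.703  -65.5156] turn deg [-0.1177 11.1833 -0.3381] shift if turned first [186.331   71.878  -29.7554]
```

>>> {"api": "play_rows", "payload": {
  "series": [
    [[0, 5.6, 0, 0, 0, 0, 0.1], [0, 5.6, 0, 0, 0, 0, 0.1], [0, 0, 0, 46, 0, -7, 0.1], [0, 0, 0, 46, 0, -7, 0.1], [0, 0, 0, 46, 20, -7, 0.1], [0, 0, 0, 46, 30, -7, 0.1], [0, 0, 0, 2, 20, -2, 0.1], [0, 0, 0, 0, 0, 0, 0.1], [0, 0, 0, 0, 0, 0, 0.1]]
  ]
}}

```text
clock: 13.22
eef_pos: [0.4596, -0.0396, 0.1488]
eef_rot: [-90.0, 0.1, 175.0]
wrist_force: [-0.4, -1.3, -1.0]
opening: 0.031
```

```bash
python3 -c "
from h import *
go([.4599,-.0401,.15],175)
snap('side','s5',crop=(280,180,380,255),f=8)"
```

```text
t 13.225 pos [ 0.4596 -0.0396  0.1488] rot [-89.9736   0.0941 174.9875] F [-0.3984 -1.2612 -1.02  ] open 0.031030553101280247
shift tool mm [-0.3389 -1.2433  0.457 ] turn deg [-0.0264 -0.0125 -0.0941] shift if turned first [-0.3367 -1.2441  0.4565]
```

View pics/s5.png

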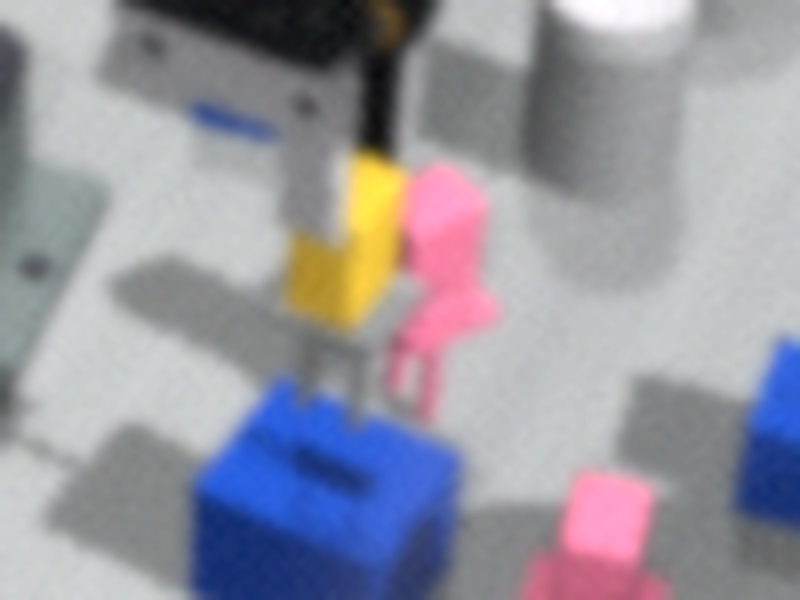

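Run:
```python
from h import *
C=cam("side")
f=lambda p:(proj(C,p)-[280,180]+.5)*8-.5
k=np.array([.4580,-.0395]); 
ex=np.array([np.cos(np.radians(-5)),np.sin(np.radians(-5))])
for s in(-9.5,9.5): print("tip",f([*(k+ex*s/1e3),.1488-.066]))
print("slot",f([.458,-.0397,.057]), "tip mid+5mm y",f([.458,-.0347,.0828]))
```

```text
tip [[358.6922 423.8627]]
tip [[307.4305 402.2786]]
slot [[329.2852 466.3958]] tip mid+5mm y [[327.2025 422.5366]]
```

>>> {"api": "play_rows", "payload": {
  "series": [
    [[0, 0, 0, 0, 15, 0, 0.1], [0, 0, 0, 0, 10, 0, 0.1], [0, 0, 0, 0, 10, 0, 0.1], [0, 0, 0, 0, 10, 0, 0.1], [0, 0, 0, 0, 0, 0, 0.1]]
  ]
}}

```text
clock: 13.9
eef_pos: [0.4578, -0.0389, 0.1015]
eef_rot: [-90.0, -0.1, 175.0]
wrist_force: [-0.7, -0.0, -0.9]
opening: 0.0316
```

>>> {"api": "play_rows", "payload": {
  "series": [
    [[0, 0, 0, 0, 10, 0, 0.1], [0, 0, 0, 0, 10, 0, 0.1], [0, 0, 0, 0, 6, 0, 0.1], [0, 0, 0, 0, 2, 0, 0.1], [0, 0, 0, 0, 0, 0, 0.1]]
  ]
}}

```text
clock: 14.52
eef_pos: [0.4586, -0.0392, 0.0746]
eef_rot: [-90.0, -0.0, 175.0]
wrist_force: [0.4, -0.1, -0.6]
opening: 0.0312
```

>>> {"api": "play_rows", "payload": {
  "series": [
    [[0, 0, 0, 0, 1, 0, 0.1], [0, 0, 0, 0, 0.5, 0, 0.1], [0, 0, 0, 0, 0, 0, 0.1]]
  ]
}}

```text
clock: 14.9
eef_pos: [0.4586, -0.0392, 0.0733]
eef_rot: [-90.0, 0.0, 175.0]
wrist_force: [-0.3, -0.2, -1.4]
opening: 0.0308
```

>>> {"api": "play_rows", "payload": {
  "newtons": 25,
  "series": [
    [[0, 0, 0, 0, 0, 0, 0.65], [0, 0, 0, 0, 0, 0, 0.65], [0, 0, 0, 0, 0, 0, 0.65], [0, 0, 0, 0, -15, 0, 0.65], [0, 0, 0, 0, -40, 0, 0.65], [0, 0, 0, 0, -40, 0, 0.65], [0, 0, 0, 0, -40, 0, 0.65], [0, 0, 0, 0, -40, 0, 0.8], [0, 0, 0, 0, 0, 0, 0.8]]
  ]
}}

```text
clock: 16.02
eef_pos: [0.4607, -0.0398, 0.2531]
eef_rot: [-89.9, 0.5, 175.0]
wrist_force: [0.5, 0.2, 0.9]
opening: 0.0745
```

>>> {"api": "play_rows", "payload": {
  "series": [
    [[0, -10.1, 0, 0, 0, 0, 0.8], [0, -10.1, 0, 0, 0, 0, 0.8], [0, -10.1, 0, 0, 0, 0, 0.8], [0, -10.1, 0, 0, 0, 0, 0.8], [0, -10.1, 0, 0, 0, 0, 0.8], [0, -10.1, 0, 0, 0, 0, 0.8], [0, -10.1, 0, 0, 0, 0, 0.8], [0, -10.1, 0, 0, 0, 0, 0.8], [0, -10.1, 0, 0, 0, 0, 0.8], [0, -10.1, 0, 0, 0, 0, 0.8]]
  ]
}}

```text
clock: 17.27
eef_pos: [0.4579, -0.0389, 0.2472]
eef_rot: [-90.1, 0.0, -83.7]
wrist_force: [0.3, -0.2, -0.3]
opening: 0.075
```

```bash
python3 -c "
from h import *
go([.6275,.029,.2],-83.7)"
```

```text
t 17.275 pos [ 0.4579 -0.0389  0.2472] rot [-90.0942   0.0445 -83.6728] F [ 0.2783 -0.1502 -0.2842] open 0.07504640551469098
shift tool mm [-48.7751  46.9705 176.1245] turn deg [ 0.0942  0.0272 -0.0444] shift if turned first [-48.8952  47.2219 176.0239]
```

>>> {"api": "play_rows", "payload": {
  "series": [
    [[0, 0, 0, -12, 0, 44, 0.8], [0, 0, 0, -12, 0, 44, 0.8], [0, 0, 0, -12, 0, 44, 0.8], [0, 0, 0, -13, 0, 44, 0.8], [0, 0, 0, 0, 27, 0, 0.8], [0, 0, 0, 0, 20, 0, 0.8], [0, 0, 0, 0, 0, 0, 0.8], [0, 0, 0, 0, 0, 0, 0.8]]
  ]
}}

```text
clock: 18.27
eef_pos: [0.6285, 0.0277, 0.202]
eef_rot: [-89.9, -0.0, -84.0]
wrist_force: [0.3, -0.9, -0.4]
opening: 0.0753
```

Run:
```python
from h import *
go([.6275,.029,.046],-83.7)
st=snap('wrist','w6'); C=cam('wrist',st); im=np.load("pics/w6.npy")
# where the modelled roller ring tops/mid should appear; find bright white drum and dark rings
O=np.array([.6275,.029,.065]);y=np.radians(6.3);t=np.radians(7.4)
ay=np.array([-np.sin(y)*np.cos(t),np.cos(y)*np.cos(t),-np.sin(t)])
for s in(-52,-26,0,26,52): print(s,proj(C,O+ay*s/1e3))
hsv=cv2.cvtColor(im,cv2.COLOR_BGR2HSV)
g=cv2.cvtColor(im,cv2.COLOR_BGR2GRAY)
for u in (268,274,280): print(u,g[40:330:5,u])
for v in proj(C,O+np.outer([-10,0,10],ay)/1e3)[:,1].astype(int): print("row",v,g[v,200:350:4])
```

```text
t 18.275 pos [0.6285 0.0277 0.202 ] rot [-89.9412  -0.0141 -84.0293] F [ 0.2511 -0.8606 -0.3622] open 0.07533301725787023
shift tool mm [ -1.4484 156.0077  -1.0595] turn deg [-0.0587 -0.3293  0.0143] shift if turned first [ -1.415  156.009   -0.8914]
-52 [[274.4812 251.2244]]
-26 [[274.3345 227.0065]]
0 [[274.1851 202.3606]]
26 [[274.0331 177.2753]]
52 [[273.8783 151.7387]]
268 [123 123 123 123 122 121 121 121 121 120 133 118 117 117 117 118 124 133
 167 111 119 165 180 192 210 212 214 216 181 216 217 216 216 217 217 217
 217 217 130 198 216 216 216 120 175 118  68 113 107 105 128 165 126 103
  56  54  95  44]
274 [154 121 137 126 125 124 122 122 124 126 135 121 119 119 119 119 107 135
 141 138 124 206 173 161 208 211 213 209 173 215 216 217 216 216 217 217
 217 212 148 195 216 217 214 112 170 184 169 175 175 178 123 176 171 175
 163  52  93  43]
280 [152 117 130 134 134 136 135 134 135 136 128 125 123 122 122 122 110 135
 135 180 178 172 159 156 187 196 198 185 158 194 203 204 204 205 205 205
 205 189 138 188 199 207 196  91 165  97 113 123 137 109 144 168 141  88
  53  56  81  45]
row 211 [174 171 177 175 176 173 173 171 172 172 148 135 135 135 209 216 217 217
 217 216 205 182 155 141 141 114 115 114 138 142 140 140 136 137 140 139
 137 140]
row 202 [175 174 177 176 175 174 175 174 175 137 149 132 134 134 210 216 216 217
 217 216 205 180 153 140 141 106 108 114 139 139 140 139 139 138 139 139
 139 141]
row 192 [174 176 177 175 174 174 176 176 176 147 149 134 136 134 209 217 216 216
 217 216 203 179 153 142 110 111 118 120 141 139 143 139 143 140 139 139
 141 137]
```

>>> {"api": "play_rows", "payload": {
  "series": [
    [[0, 0, 0, -1, 35, -1, 0.8], [0, 0, 0, 0, 35, 0, 0.8], [0, 0, 0, 0, 35, 0, 0.8], [0, 0, 0, 0, 25, 0, 0.8], [0, 0, 0, 0, 15, 0, 0.8], [0, 0, 0, 0, 9, 0, 0.8], [0, 0, 0, 0, 0, 0, 0.8]]
  ]
}}

```text
clock: 19.2
eef_pos: [0.6276, 0.0288, 0.0475]
eef_rot: [-90.0, -0.0, -84.0]
wrist_force: [0.0, 0.0, 0.0]
opening: 0.0756
```

>>> {"api": "play_rows", "payload": {
  "newtons": 35,
  "series": [
    [[0, 0, 0, 0, 1, 0, 0.6], [0, 0, 0, 0, 0, 0, 0.45], [0, 0, 0, 0, 0, 0, 0.3], [0, 0, 0, 0, 0, 0, 0.2], [0, 0, 0, 0, 0, 0, 0.2]]
  ]
}}

```text
clock: 19.82
eef_pos: [0.6273, 0.0289, 0.0462]
eef_rot: [-90.0, -0.0, -84.0]
wrist_force: [-0.7, 0.3, 0.0]
opening: 0.0326
```

>>> {"api": "play_rows", "payload": {
  "series": [
    [[0, 0, 0, 0, 0, 0, 0.2], [0, 0, 0, 0, 0, 0, 0.2]]
  ]
}}

```text
clock: 20.08
eef_pos: [0.6273, 0.0288, 0.0462]
eef_rot: [-90.0, -0.0, -84.0]
wrist_force: [-1.7, -0.2, -0.2]
opening: 0.0322
```

Run:
```python
from h import *
st=snap('side','s7',crop=(215,170,315,245),f=8); print(st)
```

```text
{'clock': 20.075, 'qpos': array([ -7.6949,  19.6178,  97.3486,  -0.0044,  63.0427, -13.6928]), 'qvel': array([0.0864, 0.0244, 0.0144, 0.1131, 0.0074, 0.0894]), 'tau': array([ -0.0861, -41.7215, -28.0144,   0.1309,  -0.1292,   0.065 ]), 'eef_pos': array([0.6273, 0.0288, 0.0462]), 'eef_rot': array([-90.0097,  -0.0017, -84.0001]), 'wrist_force': array([-1.7289, -0.2243, -0.2087]), 'torque': array([-0.0554,  0.0567,  0.029 ]), 'opening': 0.03216944811184199}
```

>>> {"api": "play_rows", "payload": {
  "series": [
    [[0, 0, 0, 0, -3, 0, 0.2], [0, 0, 0, 0, -4, 0, 0.2], [0, 0, 0, 0, -4, 0, 0.2], [0, 0, 0, 0, -4, 0, 0.2], [0, 0, 0, 0, 0, 0, 0.2]]
  ]
}}

```text
clock: 20.75
eef_pos: [0.6278, 0.0289, 0.0617]
eef_rot: [-89.9, -0.0, -84.0]
wrist_force: [-0.2, 0.8, -3.9]
opening: 0.0325
```

>>> {"api": "play_rows", "payload": {
  "newtons": 40,
  "series": [
    [[0, 0, 0, 0, -10, 0, 0.2], [0, 0, 0, 0, -20, 0, 0.2], [0, 0, 0, 0, -30, 0, 0.2], [0, 0, 0, 0, -30, 0, 0.2], [0, 0, 0, 0, -20, 0, 0.2], [0, 0, 0, 0, -10, 0, 0.2], [0, 0, 0, 0, 0, 0, 0.2], [0, 0, 0, 0, 0, 0, 0.2]]
  ]
}}

```text
clock: 21.75
eef_pos: [0.6265, 0.0289, 0.1797]
eef_rot: [-90.1, 0.0, -84.0]
wrist_force: [0.2, -0.7, -4.7]
opening: 0.0319
```

Run:
```python
from h import *
go([.519,.333,.18],-79)
a=snap('side','s8'); b=snap('wrist','w8'); c=snap('top','t8')
A=np.load('pics/s8.npy'); B=np.load('pics/w8.npy'); T=np.load('pics/t8.npy')
# composite: side crop x4 (left), wrist crop x2 (right top), pan top crop x3 (right bottom)
L=cv2.resize(A[120:270,190:290],(400,600),interpolation=cv2.INTER_CUBIC)
R1=cv2.resize(B[100:310,134:414],(400,300),interpolation=cv2.INTER_CUBIC)
R2=cv2.resize(T[190:280,80:200],(400,300),interpolation=cv2.INTER_CUBIC)
cv2.imwrite('pics/comp.png',cv2.convertScaleAbs(np.hstack([L,np.vstack([R1,R2])]),alpha=1.3))
```

```text
t 21.75 pos [0.6265 0.0289 0.1797] rot [-90.1412   0.0334 -84.0057] F [ 0.1707 -0.7395 -4.6723] open 0.03190950045303709
shift tool mm [-313.6275    0.0461  -75.2072] turn deg [ 0.1396 -5.0057 -0.0396] shift if turned first [-318.9934   -0.3221  -47.5548]
```

View pics/comp.png

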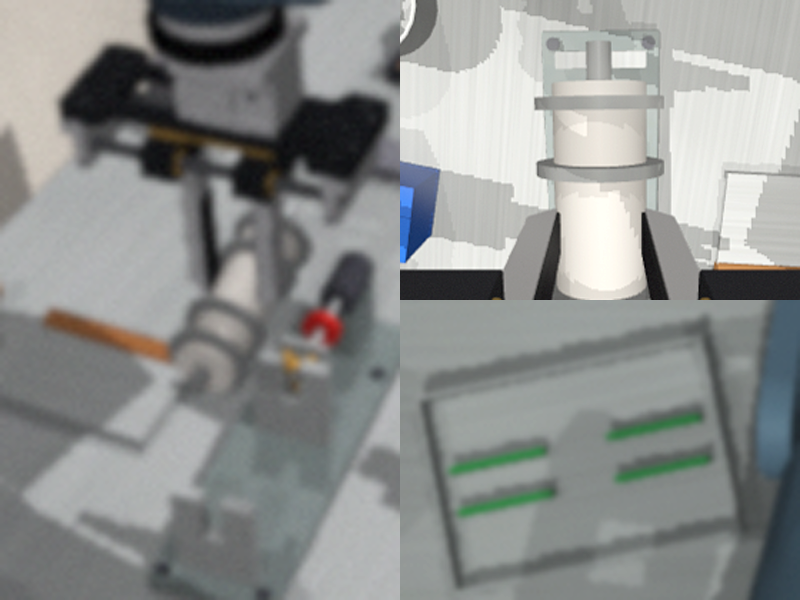

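```bash
cat >> h.py <<'E'
def ribs(im,C,z=.013,amin=8):
    hsv=cv2.cvtColor(im,cv2.COLOR_BGR2HSV); m=cv2.inRange(hsv,(45,90,40),(80,255,255))
    n,l,s,c=cv2.connectedComponentsWithStats(m)
    for i in range(1,n):
        if s[i,4]>=amin: print("area",s[i,4],"px",c[i],"box",s[i,:4],"world",toworld(C,c[i],z))
def go2(p,yaw,tilt):
    """move so that the roller's middle (tool +4,-20.7,0 mm) comes to p"""
    st=read_state(); R=rot(st["eef_rot"]); Rt=rot([-90,0,yaw])@rot([0,0,tilt]); q=np.array([.004,-.0207,0])
    print("t",st["clock"],st["eef_pos"],st["eef_rot"],"F",st["wrist_force"],"mid now",st["eef_pos"]+R@q)
    d=np.array(p)-Rt@q-st["eef_pos"]; print("turn",Ro.from_matrix(R.T@Rt).as_rotvec(degrees=True),"shift after turn mm",Rt.T@d*1e3,"world",d*1e3)
E
python3 - <<'E'
from h import *
ribs(np.load("pics/t8.npy"),cam("top"))
go2([.518,.333,.15],-78.8,7.6)
E
```

```text
area 105 px [398.3905  97.4857] box [385  96  28   4] world [ 0.8893 -0.3738  0.013 ]
area 10 px [ 25.5 170. ] box [ 21 170  10   1] world [0.7021 0.6199 0.013 ]
area 69 px [156.2174 227.4348] box [143 224  27   8] world [0.5464 0.2766 0.013 ]
area 68 px [108.6029 237.7206] box [ 95 234  28   8] world [0.521  0.4008 0.013 ]
area 64 px [158.4531 240.125 ] box [145 237  28   7] world [0.513  0.2707 0.013 ]
area 69 px [111.3913 250.3623] box [ 98 247  28   8] world [0.4879 0.3932 0.013 ]
t 21.9 [0.6268 0.0289 0.1799] [-90.1198   0.0282 -84.0069] F [-0.2956 -0.6287 -4.7592] mid now [0.6272 0.0249 0.2006]
turn [-0.2271 -5.2071  7.5611] shift after turn mm [-316.6777   92.5588  -47.622 ] world [-110.0621  310.6763  -49.8631]
```

>>> {"api": "play_rows", "payload": {
  "series": [
    [[0, -2.7, 3.8, 0, 0, 0, 0.2], [0, -2.7, 3.8, 0, 0, 0, 0.2], [0, 0, 0, -25, 3, -4, 0.2], [0, 0, 0, -45, 6, -7, 0.2], [0, 0, 0, -50, 7, -7.5, 0.2], [0, 0, 0, -50, 7, -7.5, 0.2], [0, 0, 0, -50, 7, -7.5, 0.2], [0, 0, 0, -50, 7, -7.5, 0.2], [0, 0, 0, -35, 4, -5, 0.2], [0, 0, 0, -12, 1, -2, 0.2]]
  ]
}}

```text
clock: 23.15
eef_pos: [0.5153, 0.3351, 0.1807]
eef_rot: [-89.7, 7.6, -78.4]
wrist_force: [-0.2, -0.2, -4.1]
opening: 0.0319
```

>>> {"api": "play_rows", "payload": {
  "series": [
    [[0, 0, 0, 0, 25, 0, 0.2], [0, 0, 0, 0, 15, 0, 0.2], [0, 0, 0, 0, 0, 0, 0.2], [0, 0, 0, 0, 0, 0, 0.2]]
  ]
}}

```text
clock: 23.65
eef_pos: [0.5171, 0.3379, 0.1422]
eef_rot: [-89.6, 7.6, -78.6]
wrist_force: [-0.2, 0.6, -3.9]
opening: 0.0318
```

Run:
```python
from h import *
go2([.517,.335,.037],-78.5,7.6)
st=snap('wrist','w9'); C=cam('wrist',st); im=np.load('pics/w9.npy'); ribs(im,C,amin=40)
g=cv2.cvtColor(im,cv2.COLOR_BGR2GRAY); print("col274",list(zip(range(100,310,6),g[100:310:6,274])))
for v in(165,171,177,213,219,225): print(v,g[v,215:335:3])
```

```text
t 23.65 [0.5171 0.3379 0.1422] [-89.5787   7.5912 -78.602 ] F [-0.2357  0.579  -3.8782] mid now [0.5183 0.3313 0.1621]
turn [-0.4347 -0.101   0.0092] shift after turn mm [ 12.6635 124.567   -0.6886] world [  -1.4568    3.7065 -125.1476]
area 1320 px [514.0318  29.9833] box [495   0  39  66] world [0.7087 0.5676 0.013 ]
area 74 px [253.7432 128.3919] box [251 122   6  15] world [0.4786 0.426  0.013 ]
area 195 px [287.3846 138.0513] box [285 122   6  34] world [0.5134 0.4234 0.013 ]
col274 [(100, np.uint8(133)), (106, np.uint8(145)), (112, np.uint8(96)), (118, np.uint8(146)), (124, np.uint8(144)), (130, np.uint8(139)), (136, np.uint8(140)), (142, np.uint8(142)), (148, np.uint8(143)), (154, np.uint8(145)), (160, np.uint8(187)), (166, np.uint8(179)), (172, np.uint8(146)), (178, np.uint8(144)), (184, np.uint8(186)), (190, np.uint8(186)), (196, np.uint8(194)), (202, np.uint8(194)), (208, np.uint8(194)), (214, np.uint8(195)), (220, np.uint8(143)), (226, np.uint8(148)), (232, np.uint8(187)), (238, np.uint8(186)), (244, np.uint8(199)), (250, np.uint8(198)), (256, np.uint8(198)), (262, np.uint
[... 470 characters left out ...]
06  99 164
 160 164 161 160]
177 [162 164 166 162 165 155 155 147 150 130 134 137 137 141 141 140 140 142
 143 144 143 142 139 137 137 135 134 132 129 124 119 166 166 163 166 162
 158 163 161 160]
213 [159 165 164 162 164  96  83  86  86 171 190 195 198 198 198 198 198 198
 198 196 193 188 182 175 169 160 152 140 130 123  94  73  82  82  78 163
 158 162 159 161]
219 [160 164 162 162 165 120 140 148 155 151 155 154 155 155 152 148 142 141
 141 140 138 140 136 132 129 124 121 114 112 107 102  93  84  83  68 163
 158 161 158 162]
225 [159 164 162 162 162 164 156 148 154 162 163 163 164 164 156 148 145 144
 147 143 141 137 133 130 127 124 120 116 112 107 105 134 152 164 163 160
 158 160 158 161]
```

>>> {"api": "play_rows", "payload": {
  "series": [
    [[0, 0, 0, 3, 30, -0.5, 0.2], [0, 0, 0, 3, 30, -0.5, 0.2], [0, 0, 0, 2, 20, -0.5, 0.2], [0, 0, 0, 1, 10, 0, 0.2], [0, 0, 0, 1, 10, 0, 0.2], [0, 0, 0, 0.5, 5, 0, 0.2], [0, 0, 0, 0, 0, 0, 0.2], [0, 0, 0, 0, 0, 0, 0.2]]
  ]
}}

```text
clock: 24.7
eef_pos: [0.5155, 0.3415, 0.0366]
eef_rot: [-89.6, 7.6, -78.6]
wrist_force: [-0.3, -0.5, -3.8]
opening: 0.0319
```

```bash
python3 -c "
from h import *
go2([.516,.335,.037],-78.5,7.6)"
```

```text
t 24.7 [0.5155 0.3415 0.0366] [-89.571    7.5982 -78.561 ] F [-0.2866 -0.4909 -3.7549] mid now [0.5166 0.3349 0.0566]
turn [-0.4371 -0.0605  0.002 ] shift after turn mm [ 2.4062 19.4847 -0.7656] world [ -0.7885   0.0354 -19.6318]
```

>>> {"api": "play_rows", "payload": {
  "series": [
    [[0, 0, 0, 0.6, 4, -0.4, 0.2], [0, 0, 0, 0.6, 4, -0.4, 0.2], [0, 0, 0, 0.5, 4, 0, 0.2], [0, 0, 0, 0.5, 4, 0, 0.2], [0, 0, 0, 0, 0, 0, 0.2], [0, 0, 0, 0, 0, 0, 0.2]]
  ]
}}

```text
clock: 25.45
eef_pos: [0.5144, 0.3411, 0.0199]
eef_rot: [-89.6, 7.6, -78.6]
wrist_force: [-0.2, -0.5, -3.5]
opening: 0.032
```

>>> {"api": "play_rows", "payload": {
  "series": [
    [[0, 0, 0, 0.2, 1.5, 0, 0.2], [0, 0, 0, 0, 0, 0, 0.2], [0, 0, 0, 0, 0, 0, 0.2]]
  ]
}}

```text
clock: 25.82
eef_pos: [0.5143, 0.3411, 0.0183]
eef_rot: [-89.6, 7.6, -78.6]
wrist_force: [0.1, 0.2, -3.9]
opening: 0.0321
```

>>> {"api": "play_rows", "payload": {
  "series": [
    [[0, 0, 0, 0.2, 1.5, 0, 0.2], [0, 0, 0, 0, 0, 0, 0.2], [0, 0, 0, 0, 0, 0, 0.2]]
  ]
}}

```text
clock: 26.2
eef_pos: [0.5145, 0.3413, 0.0171]
eef_rot: [-89.6, 7.6, -78.6]
wrist_force: [-1.2, 0.2, -0.9]
opening: 0.0323
```

>>> {"api": "play_rows", "payload": {
  "series": [
    [[0, 0, 0, 0, 1, 0, 0.2], [0, 0, 0, 0, 0, 0, 0.2], [0, 0, 0, 0, 0, 0, 0.2]]
  ]
}}

```text
clock: 26.58
eef_pos: [0.5146, 0.3415, 0.0168]
eef_rot: [-89.6, 7.6, -78.6]
wrist_force: [-3.7, -0.3, 5.9]
opening: 0.0323
```

>>> {"api": "play_rows", "payload": {
  "newtons": 5,
  "series": [
    [[0, 0, 0, 0, 0, 0, 0.2], [0, 0, 0, 0, 0, 0, 0.2], [0, 0, 0, 0, 0, 0, 0.36], [0, 0, 0, 0, 0, 0, 0.4], [0, 0, 0, 0, 0, 0, 0.45], [0, 0, 0, 0, 0, 0, 0.55], [0, 0, 0, 0, 0, 0, 0.7], [0, 0, 0, 0, 0, 0, 0.7], [0, 0, 0, 0, 0, 0, 0.7]]
  ]
}}

```text
clock: 27.7
eef_pos: [0.5143, 0.3412, 0.0158]
eef_rot: [-89.6, 7.6, -78.6]
wrist_force: [-0.5, 0.2, 0.4]
opening: 0.0659
```

>>> {"api": "play_rows", "payload": {
  "series": [
    [[0, 0, 0, 0, -8, 0, 0.7], [0, 0, 0, 0, -15, 0, 0.7], [0, 0, 0, 0, -40, 0, 0.7], [0, 0, 0, 0, -50, 0, 0.7], [0, 0, 0, 0, -50, 0, 0.7], [0, 0, 0, 0, 0, 0, 0.7], [0, 0, 0, 0, 0, 0, 0.7]]
  ]
}}

```text
clock: 28.58
eef_pos: [0.5173, 0.3198, 0.1775]
eef_rot: [-89.6, 7.6, -78.6]
wrist_force: [-1.0, -0.0, -1.1]
opening: 0.0661
```

Run:
```python
from h import *
st=snap('wrist','w10'); C=cam('wrist',st); im=np.load('pics/w10.npy'); print(st["eef_pos"],st["eef_rot"],st["wrist_force"])
snap('side','s10'); snap('top','t10')
c=np.array([.5165,.3350,.035]);y=np.radians(11.5);ay=np.array([-np.sin(y),np.cos(y),0]);ax=np.array([np.cos(y),np.sin(y),0])
for s in(-76,-52,-26,0,26,52,76): print(s,proj(C,c+ay*s/1e3)[0],"ring edges",proj(C,[c+ay*s/1e3-ax*.026,c+ay*s/1e3+ax*.026]).ravel())
ribs(im,C,amin=20)
g=cv2.cvtColor(im,cv2.COLOR_BGR2GRAY)
u,v=proj(C,c)[0].astype(int)
for dv in(-60,-40,-20,0,20): print("row",v+dv,g[v+dv,u-48:u+49:3])
print("col",v-100,g[v-100:v+60:3,u])
```

```text
[0.5173 0.3198 0.1775] [-89.6299   7.5866 -78.5826] [-1.002  -0.0253 -1.1248]
-76 [276.4617 275.5047] ring edges [252.6531 275.6034 300.2523 275.4061]
-52 [276.421  253.9529] ring edges [252.4309 254.0441 300.3928 253.8617]
-26 [276.3762 230.2313] ring edges [252.1863 230.3142 300.5475 230.1484]
0 [276.3306 206.1115] ring edges [251.9375 206.1857 300.7047 206.0372]
26 [276.2842 181.5833] ring edges [251.6846 181.6486 300.8646 181.518 ]
52 [276.2371 156.6363] ring edges [251.4273 156.6924 301.0273 156.5803]
76 [276.1928 133.2273] ring edges [251.1859 133.2745 301.1799 133.1801]
area 960 px [493.7448  27.1187] box [478   0  32  60] world [0.7073 0.5673 0.013 ]
area 131 px [258.5725 122.8779] box [256 111   6  28] world [0.4798 0.4195 0.013 ]
area 166 px [289.     127.8976] box [287 111   5  34] world [0.5137 0.4208 0.013 ]
area 124 px [259.9597 274.0887] box [258 261   5  26] world [0.5141 0.2522 0.013 ]
area 125 px [289.032 273.992] box [287 261   5  26] world [0.5471 0.2588 0.013 ]
row 146 [159 155 158 157 157 157 158 144 144 145 160 174 181 186 185 185 186 174
 163 149 136 104 126 125 128 126 131 159 157 158 158 152 157]
row 166 [158 157 159 158 158 158 158 144 143 143 180 189 188 188 187 187 186 183
 171 156 139 121 127 130 130 130 132 130 129 131 131 126 130]
row 186 [158 157 158 159 158 156 159 156 153 135 180 191 192 192 192 191 191 181
 167 148 132 113 117 121 126 127 129 128 128 129 129 126 129]
row 206 [154 156 157 158 157 155 158 139 132 135 182 191 191 191 191 192 192 190
 175 159 138 115 114 117 120 123 124 122 121 126 123 120 126]
row 226 [151 156 156 156 155 153 157 136  70  78 171 192 193 192 191 190 183 172
 159 142 124  89  75  73 119 122 121 120 118 123 121 118 119]
col 106 [102 135 135 142 140 155 156 142 136 126 128 121 118 171 180 147 151 167
 183 184 186 187 189 180 147 147 180 191 191 192 192 191 192 191 191 192
 192 191 191 192 183 121 148 180 191 192 191 191 182 151 148 147 195 126]
```

>>> {"api": "play_rows", "payload": {
  "series": [
    [[0, 0, 0, 0, -40, 0, 0.7], [0, 0, 0, 0, -40, 0, 0.7], [0, 0, 0, 0, 0, 0, 0.7], [0, 0, 0, 0, 0, 0, 0.7]]
  ]
}}

```text
clock: 29.22
eef_pos: [0.5183, 0.3093, 0.2546]
eef_rot: [-89.8, 7.6, -78.6]
wrist_force: [0.4, -0.4, -0.3]
opening: 0.0661
```

Run:
```python
from h import *
print(read_state()["wrist_force"],read_state()["eef_pos"])
s=read_camera("side");t=read_camera("top"); np.save("pics/tf.npy",t)
def yel(im,box):
    u0,v0,u1,v1=box; h=cv2.cvtColor(im[v0:v1,u0:u1],cv2.COLOR_BGR2HSV); m=cv2.inRange(h,(22,120,60),(33,255,255))
    n,l,st,c=cv2.connectedComponentsWithStats(m); i=1+st[1:,4].argmax() if n>1 else 0; return c[i]+[u0,v0],st[i]
f=lambda n:cv2.resize(cv2.imread(n),(560,420),interpolation=cv2.INTER_AREA)
t0,s0=f("pics/top0.png"),f("pics/side0.png")
print("top yellow",yel(t0,(260,235,300,285)),yel(t,(260,235,300,285)))
print("side yellow",yel(s0,(300,215,345,265)),yel(s,(300,215,345,265)))
# bystanders: patch match between first and last pictures (native px)
for n,(u,v) in dict(shaker=(377,263),bowl=(158,153),m0=(218,263),m1=(419,262),scraper=(273,130),brush=(399,183)).items():
    a=t0[v-18:v+19,u-18:u+19]; b=t[v-26:v+27,u-26:u+27]; m=cv2.matchTemplate(b,a,cv2.TM_CCOEFF_NORMED);_,mx,_,l=cv2.minMaxLoc(m); print(n,l[0]-8,l[1]-8,round(mx,2))
```

```text
[ 0.3803 -0.4268 -0.3333] [0.5183 0.3093 0.2546]
top yellow (array([277.1194, 260.0149]), array([ 11,  20,  13,  11, 134], dtype=int32)) (array([276.9302, 260.3721]), array([ 11,  20,  13,  11, 129], dtype=int32))
side yellow (array([320.3989, 230.3989]), array([ 15,   6,  12,  20, 183], dtype=int32)) (array([321.1707, 230.5756]), array([ 15,   6,  14,  21, 205], dtype=int32))
shaker 0 0 0.99
bowl 0 1 0.93
m0 0 0 0.69
m1 0 0 0.99
scraper 1 6 0.62
brush 0 0 0.98
```

```bash
python3 -c "
from rig import *
print(job_done())"
```

```text
the job is handed in; nothing more can be done
None
```

I finished the job and handed it in at about 29 s on the robot's clock, out of the 72 s allowed; no verdict was reported.

**What I did**
- I took the forked key from the 70 x 60 mm blue holder and lowered the fork over the keeper rod.
- I pressed the collar about 17 mm sideways. The force on the wrist stayed at 7.2 N or less in every reading.
- The -y end of the roller sprang up while the key was still pressing. Pushing a little further did not raise it any more.
- I stood the key back in its holder.
- I gripped the roller across the drum, levelled its tilt, lowered it slowly onto the ribs and released it. The highest vertical force I read was about 6 N.

**Last checks**
- **Key:** the yellow handle is within 1 pixel of its starting place in both the top and side pictures.
- **Roller:** it is centred between the ribs in the wrist picture to about 1 pixel, and its rings are about 2 mm from where they should be along the ribs.
- **Gripper:** clear of everything, with the fingertips about 0.25 m above the bench.
- **Bystanders:** the shaker, bowl, both moulds and the brush matched their first pictures to within 1 pixel.

**What disagreed or stayed unsure**
- **Roller rise:** the side camera showed only about 70% of the expected upward shift. A few millimetres of sliding towards +y would explain it, and the later wrist picture of the tilted roller fits a rise of about 20 mm.
- **Gripper reading:** it showed 32 mm on the 38 mm drum; I didn't explain it, but the roller held.
- **Scraper:** its match was poor (0.62, 6 pixels off). I put that down to changed shadows, because the arm did not go near it, and did not check further.
- **Ring mould (mould0):** its match was also weak (0.69), though with no shift.

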